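# Take the safety cap off the degreaser jar at the key bench

## Robot

A 7-joint arm with a two-finger parallel gripper is mounted at the origin on the work surface. World frame = base frame: x ahead of the robot, y to its left, z up, the work surface at z = 0. Lengths are in mm, angles in rad, forces in N, time in s.
With the tool pointing down it reaches from about 400 to 875 mm from the base axis. Payload 4.4 kg.
Tool frame: the origin (TCP) lies between the finger pads; the fingertips stand ctrl.tcp_to_tips ahead of it and the grasp point (between the pads) lies 8 mm behind it (ctrl.tcp_to_tips is the distance from the TCP to the fingertips, in mm); z points along the fingers, y is the direction in which the jaws open and shut (so a half turn about z gives the same grasp; the last joint's range is limited). The gripper opens to 85 mm and grips with 20 to 120 N. Pads are 22 mm wide; open, the fingers measure 114 mm over their backs; the gripper's body (76 mm by 85 mm) begins 54 mm behind the grasp point. The pads swing forward as they close: fully open they stand 13 mm farther back than shut.
Start: joints at [-1.372, 0.628, 0.038, 1.517, -0.027, 0.996, -0.02], TCP at [170.09, 627.365, 210.613] pointing down, gripper open.
Joint ranges: [-3.06, 3.06], [-0.37, 2.12], [-1.25, 1.32], [0.18, 2.47], [-1.1, 4.24], [0.23, 1.98], [-2.94, 2.94]. Speed limits (rad/s): [2.57, 2.57, 3.14, 3.14, 3.14, 3.14, 3.14].

## Interface

Orientations are given as [roll, pitch, yaw] about the fixed x, y, z axes, in that order (R = Rz(yaw) Ry(pitch) Rx(roll)).
In Python, from cell import ctrl gives the robot as it stands.
- The arm moves only by the tool send_rows, never from a script. Its argument "rows" is a list of rows, each an object of numbers: "x", "y", "z": the shift along the world's x, y, z in cm; "roll": the turn about the world's z in degrees; "claw": the closure, from 0 (fully open) to 1 (shut). A call has 1 to 5 rows; each row is the pose to reach, as a shift and turn from the pose commanded when the call began; what a row does not reach only later rows make up. A row lasts 1/12 s, in which the tool goes at most 41.7 mm and 7.16 degrees, less where a joint would pass 70% of its speed; a pose out of reach is approached as far as the arm can. A call with a gripper value outside its range is refused whole. The fingers move at their own pace and stop on an object; the grip force is fixed at half the most. Time passes only in rows, so rows that repeat a pose let the fingers close. It gives the time, the measured TCP pose, the force and the opening at its end, in the units of the state.
- ctrl.read_state(): the state, without advancing time (a new reading comes with each control period).
- ctrl.get_image(name): name is "scene" or "top"; returns (picture, depth): 384x512x3 uint8, blue, green, red; 384x512 float32, mm along the optical axis (not along the pixel's ray), 0 where there is no reading.
- ctrl.get_calibration(name): a dict with "intrinsics" (3x3 intrinsics, pixels), "T" (4x4, takes a point from camera to world coordinates). Camera axes: x right, y down, z forward; pixel columns grow to the right and rows downward; lengths in mm; the calibration is good to about 2 mm. A picture is of the moment at which its call begins. get_calibration takes no time and is no camera call.
- ctrl.finish_job(): hands the job in, once; it reports no verdict.
Trained networks look in the newest picture that a camera, given by its name, has taken for a name from the list of things; names that differ only in an ending like _2 or _b are one class to them, and where a whole thing is asked for, a point or a joint stands for the part that bears it (a point fixed in the world has none). Each returns a list of dicts, best first, with "confidence" (0 to 1); they miss things now and then, are a little off and sometimes report something else, mostly with a low value. They report only what shows in the picture. A call takes as long as a camera call.
- ctrl.recognise(camera, query): "uv" ([column, row] in pixels, amid what is visible of it).
- ctrl.regions_of(camera, query): "region" (384x512 bool, what is visible of it) and "uv" ([column, row] in pixels, amid what is visible of it).
- ctrl.place_of(camera, query): "uv" ([column, row] in pixels: a listed point, or the origin of a listed thing).
The state is a dict: "clock": time; "qpos": joint angles; "qd": joint speeds; "tau": joint torques, N m; "eef_pos": TCP position; "tool_rot": TCP orientation; "force": force on the tool from outside, world axes, zero at the start; "torque": the same for the moment, N m; "width": finger opening in mm.
Only numpy, scipy, OpenCV 4.12 (cv2) and the standard library are available. Lean on these libraries where they do the work, as an engineer would, in place of code of your own. Each camera call takes 0.05 s, during which the arm holds its last target. There are 200 camera calls.

## Task

Open the jar in the bench holder: squeeze the two side tabs of its safety cap inward together, keep them squeezed while turning the cap anticlockwise until it comes free by feel, lift it straight off and set it down gently, right way up, in the shallow metal tray. Feel your way: do not force the cap so hard that the jar slips round in its holder or is hauled up out of it, do not crush the cap, and leave the other things on the bench where they are.

Things in the scene. Friction and masses are not known exactly. Their poses are not given: they have to be found in the camera images.
- cap_mid (a point): centre (half-way up) of the grey safety cap on the jar: 48 mm across, 28 mm high, z up its axis. Two flat side tabs stand on its +y and -y sides: pads 22 mm wide, from 4.5 mm below this point up to the cap's top, 62 mm over both faces; sprung (3 to 8 N a side), each goes in 6 mm to its end (50 mm over both). Squeeze them along the cap's y, e.g. from straight above
- cap: the same cap (110 g; crushed by more than 80 N a side), origin at the centre of its lower rim, 14 mm under cap_mid. Below each pad a 10 mm wide catch meets a stop post on the jar's shoulder when the cap turns anticlockwise (seen from above); both tabs pressed in by 4 mm or more pass it. The posts end 8 mm below cap_mid, 28 to 35 mm from the axis: keep fingertips above them, turn about the axis
- jar_turn (a joint): how far (rad) the white jar has slipped round in its holder; 0 at the start, not to exceed 0.06 either way. It creeps from 0.35 N m and slips at 0.55; turning the cap drags 0.05 to 0.2 N m. The cap comes free 28 to 86 degrees from where it starts, another angle each time, which cannot be seen; some 9 degrees further on, a hard end stop carries the jar round
- jar_lift (a joint): how far (m) the jar is hauled up in its holder; 0 at the start, not to exceed 0.004. It comes up at some 20 N of pull: never lift hard on a cap not yet free. A sprung gasket (10 N) loads the closed cap; once free it pushes cap and an unloaded hand up with 7 to 10 N, over 3 mm: the sign to stop turning and lift (15 mm clears the neck). Jar 80 mm across, shoulder at height 100 mm
- tray: shallow aluminium tray fixed on the bench, 160 (its x) by 140 (its y) mm, origin under its centre at bench height; floor 4 mm thick, wall 4 mm thick and 12 mm high. The cap goes here, standing on its lower rim (cap_mid then 18 mm above the bench), put down with less than 25 N, not dropped
- padlock_mid (a point): bystander: middle of the brass body of a padlock standing on the bench, 22 x 46 x 40 mm, steel shackle up to 69 mm high
- screwdriver: bystander: screwdriver with a black handle lying on the bench, 190 mm long along its x, origin at its middle on the bench
- oiler_mid (a point): bystander: middle of a small upright oil bottle, 38 mm across, 100 mm high

How it is judged:
By the outcome, as a careful person would: the job done as asked, in the order asked, and still so for the second after the job is handed in, with the robot touching nothing.
It also fails if it takes over 64 s, if anything falls off the work surface, if the arm or the gripper's body presses on something with over 40 N, if the wrist force passes 120 N, or if a joint passes its speed limit or range.

## Working session

There is one attempt and no reset: what is moved stays moved. The work goes in short steps, Python scripts to look and compute and a tool call to move; the robot and the scene stay as the last step left them, time stands still between calls to the robot, and variables do not carry over. Pictures are saved under pics/ and viewed, on a budget of 13 in all, crops included, one or two more only if the job needs it, and the job is handed in when it is done.

Besides the shell and the picture viewer there is one more tool, called after "Request:" as a command line: name --argument value ..., lists and objects as JSON in quotes. send_rows: Moves the arm, as the interface text tells. Its arguments: {"type":"object","properties":{"rows":{"type":"array"}},"required":["rows"]}

```bash
mkdir -p pics; cat > h.py <<'E'
import numpy as np, cv2
from cell import ctrl
def world(cam,uv,d):
    c=ctrl.get_calibration(cam);K=c["intrinsics"];T=np.array(c["T"])
    p=np.linalg.inv(K)@np.array([uv[0],uv[1],1.0])*d
    return (T@np.append(p,1))[:3]
def onplane(cam,uv,z):
    a=world(cam,uv,1.0);o=np.array(ctrl.get_calibration(cam)["T"])[:3,3]
    return o+(a-o)*(z-o[2])/(a[2]-o[2])
def cloud(cam,depth):
    c=ctrl.get_calibration(cam);K=np.array(c["intrinsics"]);T=np.array(c["T"])
    v,u=np.mgrid[:384,:512]
    P=np.stack([(u-K[0,2])/K[0,0]*depth,(v-K[1,2])/K[1,1]*depth,depth],-1)
    return P@T[:3,:3].T+T[:3,3]
E
python3 - <<'E'
from h import *
np.set_printoptions(precision=1,suppress=True)
s=ctrl.read_state();print(s, ctrl.tcp_to_tips)
H={"cap_mid":None,"tray":0,"padlock_mid":20,"screwdriver":0,"oiler_mid":50}
ims=[]
for c in("top","scene"):
    im,d=ctrl.get_image(c);ims.append(im);P=cloud(c,d)
    np.savez(f"/tmp/{c}.npz",im=im,P=P,d=d)
    print(c,np.array(ctrl.get_calibration(c)["T"]))
    for q,z in H.items():
        for r in ctrl.place_of(c,q)[:2]:
            u=r["uv"];print(c,q,round(r["confidence"],2),np.array(u),P[int(u[1]),int(u[0])],onplane(c,u,114+0 if z is None else z))
    cv2.imwrite(f"pics/{c}0.png",im)
E
```

```text
{'clock': 0.0, 'qpos': array([-1.4,  0.6,  0. ,  1.5, -0. ,  1. , -0. ]), 'qd': array([ 0.,  0., -0.,  0.,  0., -0.,  0.]), 'tau': array([  0. , -56.3,   1.2, -19.3,   0. ,   0. ,  -0. ]), 'eef_pos': array([169.9, 626.7, 209.7]), 'tool_rot': array([-3.1,  0. ,  2.9]), 'force': array([-0.2,  0.2,  0.9]), 'torque': array([ 0., -0.,  0.]), 'width': 85.44465372642726} 11.0
top [[  0.   -1.    0.1 458.8]
 [ -1.   -0.    0.  -12.1]
 [ -0.   -0.1  -1.  820.9]
 [  0.    0.    0.    1. ]]
top cap_mid 0.66 [137.  151.3] [589.2 218.1 130.9] [591.8 223.7 114. ]
top tray 0.59 [343.  189.7] [ 542.  -178.4    6.8] [ 541.2 -179.8    0. ]
top padlock_mid 0.57 [258.3 159.6] [595.9   1.   38.5] [597.9   0.7  20. ]
top screwdriver 0.63 [275.1 121.7] [666.7 -31.   71.3] [684.9 -33.1   0. ]
top screwdriver 0.56 [258.6 251.7] [408.3  -3.3   1.5] [406.8  -4.6   0. ]
top oiler_mid 0.66 [275.9 117.5] [668.2 -30.3  93.9] [679.8 -33.3  50. ]
scene [[   0.6    0.5   -0.7 1122.7]
 [   0.8   -0.3    0.5 -398.5]
 [  -0.    -0.8   -0.6  594.7]
 [   0.     0.     0.     1. ]]
scene cap_mid 0.73 [347.9 152.1] [603.  202.3 125. ] [592.3 217.7 114. ]
scene tray 0.85 [179.8 251.2] [ 544.1 -182.6    3.6] [ 542.1 -180.2    0. ]
scene padlock_mid 0.93 [270.7 222.9] [607.2  -4.8  34.6] [596.9   5.   20. ]
scene screwdriver 0.66 [218.1 192. ] [415.6 -15.5  -0.7] [416.6 -15.8   0. ]
scene oiler_mid 0.67 [281.3 237.7] [683.9 -37.4  68.7] [670.1 -25.3  50. ]
scene oiler_mid 0.42 [218.2 187.9] [403.   -7.7   3.2] [463.1 -40.   50. ]
```

View pics/top0.png

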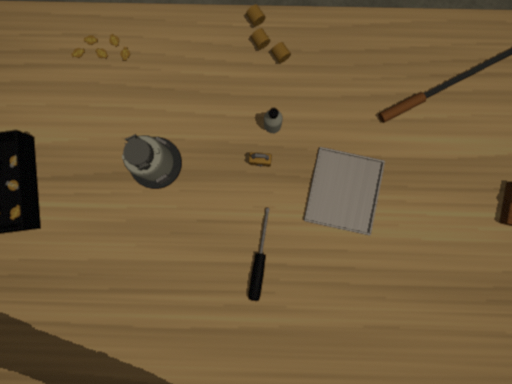

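View pics/scene0.png

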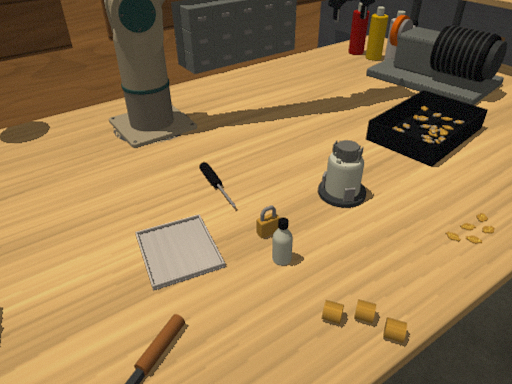

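```bash
python3 - <<'E'
from h import *
np.set_printoptions(precision=1,suppress=True)
out=[]
for c,(u,v) in (("top",(137,151)),("scene",(347,152))):
    im,d=ctrl.get_image(c);P=cloud(c,d)
    R=P[v-40:v+40,u-40:u+40].reshape(-1,3)
    R=R[np.hypot(R[:,0]-592,R[:,1]-220)<60]
    h,e=np.histogram(R[:,2],bins=np.arange(90,150,3));print(c,dict(zip(e,h)))
    Q=R[(R[:,2]>122)];print(len(Q),Q.mean(0),Q.min(0),Q.max(0))
    r=cv2.minAreaRect(Q[:,:2].astype(np.float32));print(r)
    m=[x for x in ctrl.regions_of(c,"cap")[:1]]
    if m:
        M=m[0]["region"];vv,uu=np.nonzero(M)
        print("reg",m[0]["confidence"],M.sum(),P[M][:,2].max())
        pts=np.array([onplane(c,(a,b),131)[:2] for a,b in zip(uu,vv)],np.float32)
        print(pts.mean(0),cv2.minAreaRect(pts))
    out.append(cv2.resize(im[v-25:v+25,u-25:u+25],(400,400),interpolation=cv2.INTER_CUBIC))
cv2.imwrite("pics/cap1.png",cv2.convertScaleAbs(np.hstack(out),alpha=1.5))
T=np.load("/tmp/top.npz")["P"]
m=ctrl.regions_of("scene","tray")[0]["region"]
M=ctrl.get_calibration
pts=np.array([onplane("scene",(a,b),6)[:2] for b,a in zip(*np.nonzero(m))],np.float32);print("tray",cv2.minAreaRect(pts))
E
```

```text
top {np.int64(90): np.int64(76), np.int64(93): np.int64(58), np.int64(96): np.int64(145), np.int64(99): np.int64(266), np.int64(102): np.int64(29), np.int64(105): np.int64(26), np.int64(108): np.int64(21), np.int64(111): np.int64(11), np.int64(114): np.int64(19), np.int64(117): np.int64(26), np.int64(120): np.int64(18), np.int64(123): np.int64(47), np.int64(126): np.int64(167), np.int64(129): np.int64(448), np.int64(132): np.int64(25), np.int64(135): np.int64(0), np.int64(138): np.int64(0), np.int64(141): np.int64(0), np.int64(144): np.int64(0)}
696 [588.7 219.2 129.3] [557.  195.  122.1] [621.2 244.3 133.9]
((589.2706909179688, 220.10214233398438), (62.923465728759766, 49.130859375), 56.78063201904297)
reg 0.57 813 820.9035128120122
[587.5 216.6] ((587.521728515625, 216.69398498535156), (65.76974487304688, 50.30194854736328), 57.788917541503906)
scene {np.int64(90): np.int64(56), np.int64(93): np.int64(56), np.int64(96): np.int64(109), np.int64(99): np.int64(112), np.int64(102): np.int64(26), np.int64(105): np.int64(39), np.int64(108): np.int64(27), np.int64(111): np.int64(31), np.i
[... 219 characters left out ...]
nt64(0), np.int64(138): np.int64(0), np.int64(141): np.int64(0), np.int64(144): np.int64(0)}
316 [590.9 215.7 128.2] [557.5 193.6 122.1] [619.3 243.  132.4]
((588.1949462890625, 218.40533447265625), (61.18435287475586, 48.89216232299805), 57.971763610839844)
reg 0.15 778 594.6991114747614
[746.4 -87.1] ((740.0244750976562, -82.03716278076172), (32.91606903076172, 109.95033264160156), 48.5609130859375)Traceback (most recent call last):
  File "<stdin>", line 22, in <module>
  File "h.py", line 8, in onplane
    a=world(cam,uv,1.0);o=np.array(ctrl.get_calibration(cam)["T"])[:3,3]
                                   ~~~~~~~~~~~~~~~~~~~~^^^^^
ValueError: time passes only in moves, steps and waits
```

View pics/cap1.png

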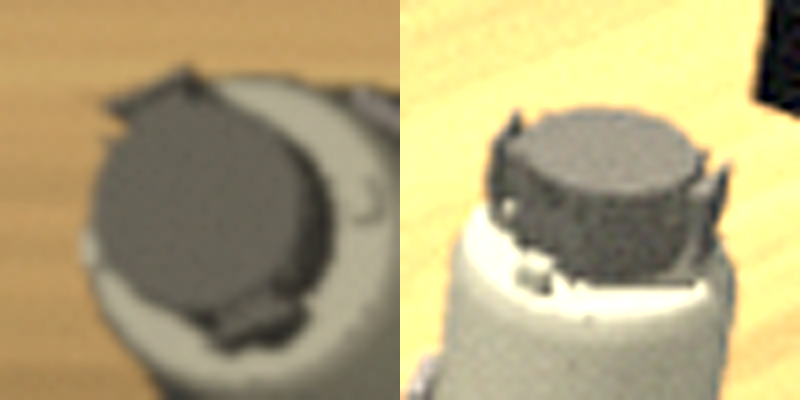

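```bash
cat >> h.py <<'E'
_c={}
_g=ctrl.get_calibration
def cal(n):
    if n not in _c:_c[n]=_g(n)
    return _c[n]
E
sed -i 's/ctrl.get_calibration(/cal(/' h.py
python3 - <<'E'
from h import *
np.set_printoptions(precision=1,suppress=True)
from scipy.optimize import minimize
for c in("top","scene"):
    P=np.load(f"/tmp/{c}.npz")["P"].reshape(-1,3)
    R=P[np.hypot(P[:,0]-590,P[:,1]-219)<45]
    Q=R[R[:,2]>124];print(c,len(Q),"top z",np.median(Q[Q[:,2]>127][:,2]))
    # template: disc r24 plus pads; signed-distance cover via polygon symmetric hull
    best=[]
    g=np.arange(-45,45,1.0);X,Y=np.meshgrid(g,g)
    occ=np.zeros(X.shape);H,_,_=np.histogram2d(Q[:,1]-219,Q[:,0]-590,bins=[np.append(g,45)-.5]*2)
    occ=cv2.morphologyEx((H>0).astype(np.uint8),cv2.MORPH_CLOSE,np.ones((5,5)))
    for a in np.arange(0,180,3):
        ca,sa=np.cos(np.radians(a)),np.sin(np.radians(a))
        for dx in np.arange(-5,6,1.):
            for dy in np.arange(-5,6,1.):
                u=(X-dx)*ca+(Y-dy)*sa;v=-(X-dx)*sa+(Y-dy)*ca
                m=(np.hypot(u,v)<24)|((abs(v)<11)&(abs(u)<31)&(abs(u)>26))
                best.append(((m!=occ).sum(),a,590+dx,219+dy))
    best.sort();print(np.array(best[:6]))
    far=Q[np.hypot(Q[:,0]-best[0][2],Q[:,1]-best[0][3])>27];d=far[:,:2]-np.array(best[0][2:])
    print("far",len(far),np.round(np.degrees(np.arctan2(d[:,1],d[:,0]))))
P=np.load("/tmp/top.npz")["P"]
m=ctrl.get_image("scene");r=ctrl.regions_of("scene","tray")[0]
pts=np.array([onplane("scene",(a,b),6)[:2] for b,a in zip(*np.nonzero(r["region"]))],np.float32);print("tray",r["confidence"],cv2.minAreaRect(pts),cv2.boxPoints(cv2.minAreaRect(pts)))
s=ctrl.read_state();print(s["tool_rot"].round(3),s["clock"])
E
```

```text
top 677 top z 129.98906306922606
[[224.  27. 589. 220.]
 [232.  24. 589. 220.]
 [240.  30. 589. 220.]
 [252.  27. 589. 219.]
 [254.  24. 589. 219.]
 [258.  30. 589. 219.]]
far 67 [  11.    8.   21.   16.   14.   10.    7.   28.   24.   21.   18.   15.
   13.   10.   35.   32.   29.   25.   23.   21.   17.   11.   42.   40.
   37.   34.   32.   30.   22.   44.   42.   40.   37.   34.   45. -135.
 -133. -143. -140. -138. -135. -134. -155. -150. -148. -145. -143. -140.
 -138. -162. -159. -156. -152. -150. -149. -169. -166. -163. -160. -157.
 -156. -174. -170. -169. -165. -173. -171.]
scene 294 top z 129.35637054144348
[[541.  27. 589. 217.]
 [541.  30. 589. 217.]
 [543.  24. 589. 217.]
 [543.  27. 589. 218.]
 [543.  30. 588. 217.]
 [547.  24. 588. 218.]]
far 34 [-171. -164. -172. -153. -160. -166. -145. -152. -158. -165. -141. -143.
 -140. -147. -148.   61. -134.   61.   49.   48.   42.   48.   35.   42.
   18.   24.   41.   15.   14.   32.   12.   14.   10.    6.]
tray 0.55 ((537.0664672851562, -180.61474609375), (141.94625854492188, 171.35487365722656), 78.90940856933594) [[ 439.3 -233.8]
 [ 607.5 -266.7]
 [ 634.8 -127.4]
 [ 466.6  -94.5]]
[ 3.1 -0.   2.9] 0.95
```

Request:
send_rows --rows '[{"x":3,"y":-3,"z":0,"roll":-5},{"x":5.7,"y":-5.6,"roll":-10},{"x":8.4,"y":-8.2,"roll":-15},{"x":11.2,"y":-10.9,"roll":-20},{"x":14,"y":-13.6,"roll":-25}]'

```text
$.rows[0]: bad value
```

Request:
send_rows --rows '[{"x":2.8,"y":-2.7,"z":0,"roll":-5},{"x":5.6,"y":-5.4,"roll":-10},{"x":8.4,"y":-8.1,"roll":-15},{"x":11.2,"y":-10.8,"roll":-20},{"x":14,"y":-13.6,"roll":-25}]'

```text
$.rows[0]: bad value
```

Request:
send_rows --rows '[{"x":2.8,"y":-2.7,"z":0},{"x":5.6,"y":-5.4},{"x":8.4,"y":-8.1},{"x":11.2,"y":-10.8},{"x":13.9,"y":-13.6}]'

```text
$.rows[0]: bad value
```

Request:
send_rows --rows '[{"x":3,"y":-3,"z":0,"roll":-5,"claw":0},{"x":5.7,"y":-5.6,"z":0,"roll":-10,"claw":0},{"x":8.4,"y":-8.2,"z":0,"roll":-15,"claw":0},{"x":11.2,"y":-10.9,"z":0,"roll":-20,"claw":0},{"x":14,"y":-13.6,"z":0,"roll":-25,"claw":0}]'

```text
clock: 1.37
eef_pos: [311.1, 490.1, 210.8]
tool_rot: [3.141, -0.0, 2.437]
force: [0.5, 0.6, -0.4]
width: 85.4
```

Request:
send_rows --rows '[{"x":2.8,"y":-2.7,"z":0,"roll":-5,"claw":0},{"x":5.6,"y":-5.4,"z":0,"roll":-10,"claw":0},{"x":8.4,"y":-8.1,"z":0,"roll":-15,"claw":0},{"x":11.2,"y":-10.8,"z":0,"roll":-20,"claw":0},{"x":14,"y":-13.6,"z":0,"roll":-23,"claw":0}]'

```text
clock: 1.78
eef_pos: [451.2, 354.3, 210.9]
tool_rot: [3.141, -0.0, 2.035]
force: [1.0, 1.1, -0.4]
width: 85.3
```

Request:
send_rows --rows '[{"x":2.8,"y":-2.7,"z":0,"roll":0,"claw":0},{"x":5.6,"y":-5.4,"z":0,"roll":0,"claw":0},{"x":8.4,"y":-8.1,"z":0,"roll":0,"claw":0},{"x":11.2,"y":-10.8,"z":0,"roll":0,"claw":0},{"x":13.8,"y":-13.5,"z":0,"roll":0,"claw":0}]'

```text
clock: 2.2
eef_pos: [589.6, 218.9, 210.8]
tool_rot: [3.141, 0.0, 2.039]
force: [0.5, 0.7, 0.6]
width: 85.5
```

```bash
python3 - <<'E'
from h import *
s=ctrl.read_state();print(s["eef_pos"],s["tool_rot"],s["force"],s["torque"],s["clock"],s["qpos"].round(2))
o=[]
for c,(u,v) in (("top",(137,151)),("scene",(347,152))):
    im,d=ctrl.get_image(c);o.append(cv2.resize(im[v-50:v+50,u-50:u+50],(400,400),interpolation=cv2.INTER_CUBIC))
cv2.imwrite("pics/above.png",cv2.convertScaleAbs(np.hstack(o),alpha=1.5))
E
```

```text
[589.58240051 218.8743883  210.76082517] [3.14095638e+00 1.69981725e-05 2.03897763e+00] [0.51007672 0.67654524 0.57191734] [-0.03533537 -0.0154126   0.04414469] 2.2 [-0.56  0.61  0.27  1.59 -0.19  0.97  0.23]
```

View pics/above.png

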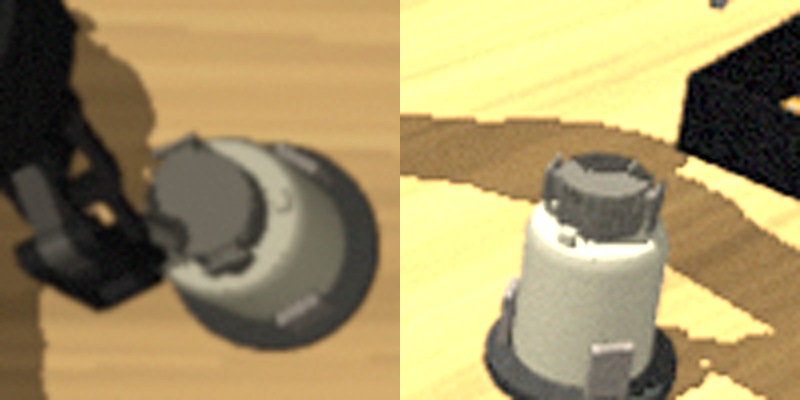

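```bash
python3 - <<'E'
from h import *
s=ctrl.read_state();p=s["eef_pos"]
o=[]
for c in("top","scene"):
    im,d=ctrl.get_image(c);im=im.copy();K=np.array(cal(c)["intrinsics"]);Ti=np.linalg.inv(cal(c)["T"])
    for q,col in((p,(0,0,255)),(p+[0,0,100],(0,255,0)),([0,0,0],(255,0,0)),([589,219,130],(255,255,0))):
        r=Ti@np.append(q,1);uv=K@r[:3]/r[2];print(c,q,uv[:2])
        cv2.circle(im,tuple(int(a) for a in uv[:2]),3,col,1)
    o.append(cv2.convertScaleAbs(cv2.resize(im,(400,300)),alpha=1.3))
    P=cloud(c,d);np.savez(f"/tmp/{c}2.npz",P=P,d=d)
cv2.imwrite("pics/full.png",np.hstack(o))
E
```

```text
top [593.38111216 211.73980513 210.98563523] [124.95731295 138.7869381 ]
top [593.38111216 211.73980513 310.98563523] [ 98.70230896 122.02117863]
top [0, 0, 0] [251.14119124 458.23813849]
top [589, 219, 130] [136.6326992 151.1817153]
scene [593.38111216 211.73980513 210.98563523] [352.0227272  112.55961465]
scene [593.38111216 211.73980513 310.98563523] [358.76595526  64.63417337]
scene [0, 0, 0] [152.31408203 123.99193935]
scene [589, 219, 130] [348.14972782 144.97163831]
```

View pics/full.png

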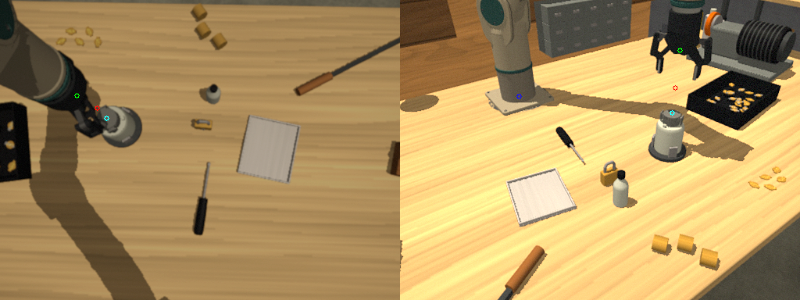

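Request:
send_rows --rows '[{"x":0,"y":0,"z":0,"roll":0,"claw":0},{"x":0,"y":0,"z":0,"roll":0,"claw":0},{"x":0,"y":0,"z":0,"roll":0,"claw":0},{"x":0,"y":0,"z":0,"roll":0,"claw":0}]'

```text
clock: 2.73
eef_pos: [587.3, 221.8, 210.7]
tool_rot: [3.142, -0.001, 2.041]
force: [-0.3, 0.7, -0.5]
width: 85.5
```

```bash
python3 - <<'E'
from h import *
np.set_printoptions(precision=1,suppress=True)
s=ctrl.read_state();p=s["eef_pos"];print(p,s["clock"],s["tool_rot"],s["force"])
o=[]
for c in("top","scene"):
    im,d=ctrl.get_image(c);im=im.copy();K=np.array(cal(c)["intrinsics"]);Ti=np.linalg.inv(cal(c)["T"])
    P=cloud(c,d);m=(P[...,2]>150)&(P[...,2]<260)&(np.hypot(P[...,0]-590,P[...,1]-219)<120)
    Q=P[m];print(c,len(Q));
    for z in range(150,260,10):
        w=Q[(Q[:,2]>=z)&(Q[:,2]<z+10)]
        if len(w):print(z,len(w),w.min(0),w.max(0))
    r=Ti@np.append(p,1);uv=(K@r[:3]/r[2])[:2];cv2.circle(im,tuple(int(a) for a in uv),1,(0,0,255),-1)
    u,v=[int(a) for a in uv];o.append(cv2.convertScaleAbs(cv2.resize(im[max(v-60,0):v+60,u-60:u+60],(400,400)),alpha=1.6))
cv2.imwrite("pics/z.png",np.hstack(o))
print(ctrl.read_state()["eef_pos"])
E
```

```text
[587.3 221.8 210.7] 2.7333 [ 3.1 -0.   2. ] [-0.3  0.7 -0.5]
top 33
240 7 [547.4 191.5 245.4] [630.4 235.2 249.7]
250 26 [540.7 189.9 250.2] [634.7 233.7 259.8]
scene 104
240 25 [543.8 189.4 245. ] [635.7 241.8 249.8]
250 79 [537.9 189.  250. ] [639.5 248.8 259.9]
[587.7 221.2 210.7]
```

View pics/z.png

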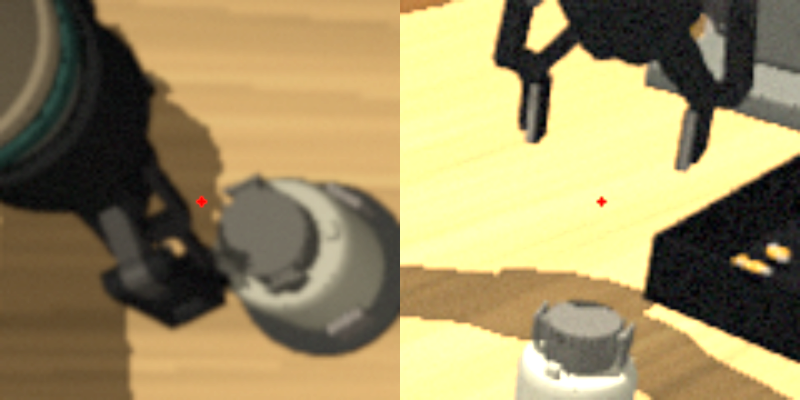

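Request:
send_rows --rows '[{"x":0.1,"y":-0.2,"z":-2.5,"roll":0,"claw":0.2},{"x":0.1,"y":-0.2,"z":-5,"roll":0,"claw":0.42},{"x":0.1,"y":-0.2,"z":-7.5,"roll":0,"claw":0.42},{"x":0.1,"y":-0.2,"z":-7.5,"roll":0,"claw":0.42},{"x":0.1,"y":-0.2,"z":-7.5,"roll":0,"claw":0.42}]'

```text
clock: 3.25
eef_pos: [588.1, 218.3, 134.8]
tool_rot: [-3.139, -0.0, 2.039]
force: [0.7, 1.3, 0.6]
width: 49.4
```

Request:
send_rows --rows '[{"x":0,"y":0,"z":0,"roll":0,"claw":0.42},{"x":0,"y":0,"z":0,"roll":0,"claw":0.42},{"x":0,"y":0,"z":0,"roll":0,"claw":0.42}]'

```text
clock: 3.5
eef_pos: [590.2, 218.7, 137.4]
tool_rot: [3.139, 0.0, 2.039]
force: [-0.0, -0.0, 0.5]
width: 49.3
```

```bash
cat > look.py <<'E'
from h import *
import sys
np.set_printoptions(precision=1,suppress=True)
def look(name,lo,hi,save=True):
    s=ctrl.read_state();p=s["eef_pos"];print(p,s["clock"],s["tool_rot"],s["force"],s["width"])
    o=[]
    for c in("top","scene"):
        im,d=ctrl.get_image(c);P=cloud(c,d)
        m=(P[...,2]>lo)&(P[...,2]<hi)&(np.hypot(P[...,0]-p[0],P[...,1]-p[1])<70)
        Q=P[m];print(c,len(Q))
        for z in range(lo,hi,5):
            w=Q[(Q[:,2]>=z)&(Q[:,2]<z+5)]
            if len(w):print(z,len(w),w.min(0),w.max(0))
        K=np.array(cal(c)["intrinsics"]);Ti=np.linalg.inv(cal(c)["T"]);r=Ti@np.append(p,1);u,v=(K@r[:3]/r[2])[:2].astype(int)
        o.append(cv2.convertScaleAbs(cv2.resize(im[max(v-50,0):v+50,max(u-50,0):u+50],(400,400),interpolation=cv2.INTER_CUBIC),alpha=1.6))
    if save:cv2.imwrite(f"pics/{name}.png",np.hstack(o))
E
python3 -c "
from look import *
look('z2',135,190)"
```

```text
[590.2 218.7 137.4] 3.5 [3.1 0.  2. ] [-0.  -0.   0.5] 49.3315155887394
top 51
160 9 [565.7 195.7 160.8] [617.5 228.4 164.9]
165 10 [566.4 196.4 166.4] [623.4 225.3 169.9]
170 10 [561.1 195.3 170.6] [620.7 221.8 174.8]
175 11 [561.7 195.5 176. ] [621.4 222.1 179.5]
180 8 [559.5 195.1 180.3] [573.  198.1 184.5]
185 3 [561.6 195.3 185.4] [568.5 196.2 188.7]
scene 189
155 2 [563.  212.4 159.8] [617.9 228.1 159.9]
160 15 [565.9 195.9 161.3] [619.8 231.6 164.9]
165 28 [560.3 192.3 165.7] [623.7 228.9 169.8]
170 33 [557.4 194.4 170.3] [624.8 237.5 174.8]
175 38 [556.3 193.4 175. ] [625.8 241.2 180. ]
180 37 [557.8 192.3 180. ] [625.8 236.5 185. ]
185 36 [557.5 193.4 185.1] [625.1 241.5 189.9]
```

View pics/z2.png

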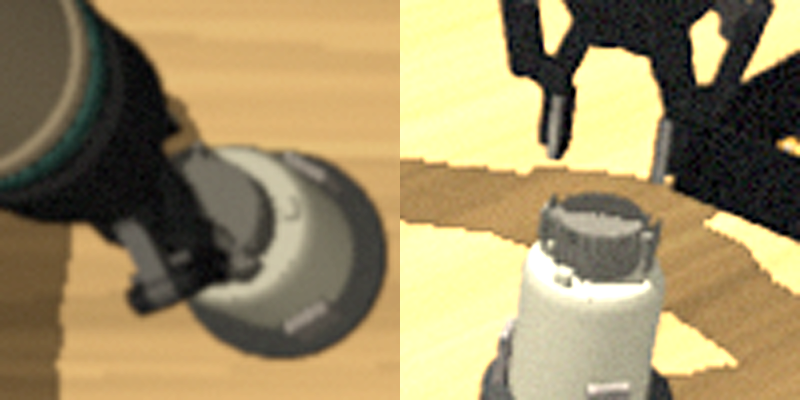

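Request:
send_rows --rows '[{"x":0,"y":0,"z":0,"roll":0,"claw":0},{"x":0,"y":0,"z":0,"roll":0,"claw":0},{"x":0,"y":0,"z":0,"roll":0,"claw":0},{"x":0,"y":0,"z":-1,"roll":0,"claw":0},{"x":0,"y":0,"z":-2,"roll":0,"claw":0}]'

```text
clock: 4.02
eef_pos: [589.5, 218.5, 115.3]
tool_rot: [3.14, 0.0, 2.039]
force: [0.2, -0.2, -0.2]
width: 85.6
```

Request:
send_rows --rows '[{"x":0,"y":0,"z":-0.7,"roll":0,"claw":0},{"x":0,"y":0,"z":-1.4,"roll":0,"claw":0},{"x":0,"y":0,"z":-2.2,"roll":0,"claw":0},{"x":0,"y":0,"z":-2.2,"roll":0,"claw":0},{"x":0,"y":0,"z":-2.2,"roll":0,"claw":0}]'

```text
clock: 4.43
eef_pos: [588.7, 218.2, 92.8]
tool_rot: [-3.14, -0.0, 2.039]
force: [0.2, 0.4, 0.7]
width: 85.4
```

Request:
send_rows --rows '[{"x":0,"y":0,"z":0,"roll":0,"claw":0.15},{"x":0,"y":0,"z":0,"roll":0,"claw":0.15},{"x":0,"y":0,"z":0,"roll":0,"claw":0.15}]'

```text
clock: 4.68
eef_pos: [589.5, 218.5, 94.1]
tool_rot: [3.141, 0.0, 2.039]
force: [0.1, -0.8, -0.6]
width: 72.8
```

```bash
python3 -c "
from look import *
look('z3',100,150)"
```

```text
[589.5 218.5  94.1] 4.6833 [3.1 0.  2. ] [ 0.1 -0.8 -0.6] 72.79440146067392
top 469
100 125 [561.4 184.4 100. ] [624.  225.6 105. ]
105 33 [565.6 186.6 105.1] [604.1 222.8 109.8]
110 12 [572.1 185.1 110.5] [620.9 223.8 115. ]
115 30 [563.7 195.2 115. ] [621.5 224.6 119.7]
120 29 [562.7 195.4 120.6] [617.2 221.3 125. ]
125 113 [555.7 189.9 125.2] [615.8 222.1 130. ]
130 109 [553.3 190.  130. ] [611.5 221.6 134.5]
135 6 [548.6 189.9 135.1] [559.7 192.6 139.3]
140 6 [549.8 189.8 140.1] [560.5 192.5 143.9]
145 6 [551.2 190.5 145.2] [561.5 191.6 149.4]
scene 744
100 76 [555.9 184.1 100. ] [623.4 245.7 104.9]
105 65 [560.9 183.4 105. ] [616.7 230.6 110. ]
110 45 [563.3 193.9 110. ] [618.5 238.4 115. ]
115 59 [562.7 193.2 115.1] [619.6 241.3 119.9]
120 73 [557.6 192.4 120.1] [629.7 239.4 125. ]
125 226 [550.2 188.9 125. ] [630.5 242.5 130. ]
130 97 [545.4 188.3 130. ] [633.2 240.5 134.8]
135 37 [545.9 189.1 135. ] [635.3 243.2 139.9]
140 32 [547.  187.6 140.3] [635.  247.3 144.9]
145 34 [548.  187.4 145.2] [634.4 245.9 150. ]
```

View pics/z3.png

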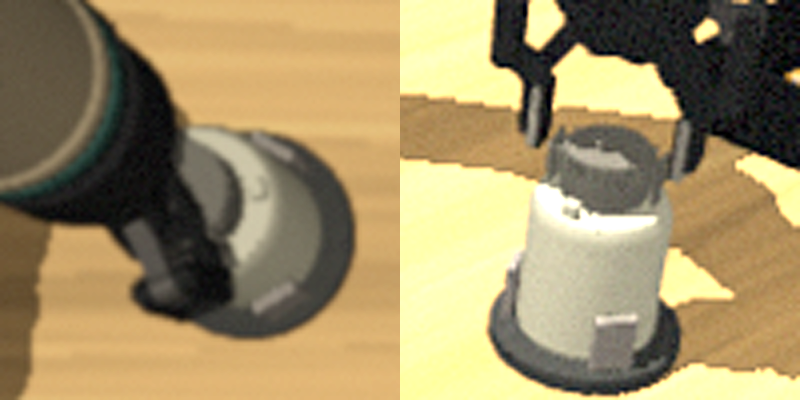

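Request:
send_rows --rows '[{"x":0,"y":0,"z":-0.3,"roll":0,"claw":0.2},{"x":0,"y":0,"z":-0.3,"roll":0,"claw":0.28},{"x":0,"y":0,"z":-0.3,"roll":0,"claw":0.32},{"x":0,"y":0,"z":-0.3,"roll":0,"claw":0.35},{"x":0,"y":0,"z":-0.3,"roll":0,"claw":0.38}]'

```text
clock: 5.2
eef_pos: [589.8, 218.6, 91.5]
tool_rot: [3.14, -0.0, 2.039]
force: [0.3, -0.4, 5.4]
width: 53.1
```

Request:
send_rows --rows '[{"x":0,"y":0,"z":0,"roll":0,"claw":0.4},{"x":0,"y":0,"z":0,"roll":0,"claw":0.42},{"x":0,"y":0,"z":0,"roll":0,"claw":0.45},{"x":0,"y":0,"z":0,"roll":0,"claw":0.5},{"x":0,"y":0,"z":0,"roll":0,"claw":0.5}]'

```text
clock: 5.62
eef_pos: [590.0, 218.7, 92.7]
tool_rot: [3.139, -0.0, 2.039]
force: [-1.9, -0.2, 12.7]
width: 47.6
```

```bash
python3 -c "
from h import *
np.set_printoptions(precision=2,suppress=True)
s=ctrl.read_state();print({k:s[k] for k in('clock','eef_pos','force','torque','width','tool_rot')})"
```

```text
{'clock': 5.6167, 'eef_pos': array([590.05, 218.66,  92.68]), 'force': array([-1.93, -0.19, 12.7 ]), 'torque': array([-0.12,  0.5 , -0.08]), 'width': 47.59727592928635, 'tool_rot': array([ 3.14, -0.  ,  2.04])}
```

Request:
send_rows --rows '[{"x":0,"y":0,"z":0,"roll":0,"claw":0.5},{"x":0,"y":0,"z":0,"roll":0,"claw":0.5},{"x":0,"y":0,"z":0,"roll":0,"claw":0.5}]'

```text
clock: 5.87
eef_pos: [590.1, 218.7, 92.7]
tool_rot: [3.139, -0.0, 2.039]
force: [-1.9, -0.5, 12.6]
width: 47.0
```

```bash
python3 -c "
from look import *
look('z4',100,150)"
```

```text
[590.1 218.7  92.7] 5.8667 [ 3.1 -0.   2. ] [-1.9 -0.5 12.6] 46.986570752454746
top 407
100 118 [559.5 184.  100. ] [623.8 224.1 105. ]
105 25 [579.5 186.1 105.3] [601.9 198.4 109.6]
110 14 [574.3 195.  110.2] [604.7 201.  114.7]
115 14 [567.9 195.6 115.2] [600.2 199.6 119.7]
120 21 [564.  195.4 120.1] [622.8 223.2 124.9]
125 118 [561.  195.3 125. ] [619.9 221.6 130. ]
130 85 [560.4 195.2 130. ] [616.8 220.9 134.4]
135 4 [561.2 195.2 135. ] [568.6 197.4 138.5]
140 4 [562.2 196.1 140.5] [573.1 197.7 143.4]
145 4 [559.9 196.2 145.5] [574.2 198.4 148.6]
scene 670
100 64 [557.2 183.6 100. ] [623.3 247.7 105. ]
105 57 [578.6 182.5 105. ] [613.8 233.5 110. ]
110 37 [572.8 192.7 110. ] [613.8 225.3 114.9]
115 55 [569.2 192.  115.1] [620.4 229.1 120. ]
120 63 [559.7 194.4 120.3] [622.9 230.7 124.9]
125 225 [559.3 193.6 125.2] [623.  242.1 130. ]
130 59 [559.3 194.4 130. ] [625.  239.3 134.9]
135 40 [559.2 194.1 135. ] [624.9 240.6 139.7]
140 32 [558.4 194.3 140. ] [623.6 238.5 144.8]
145 38 [557.4 192.9 145.1] [625.1 237.4 149.9]
```

View pics/z4.png

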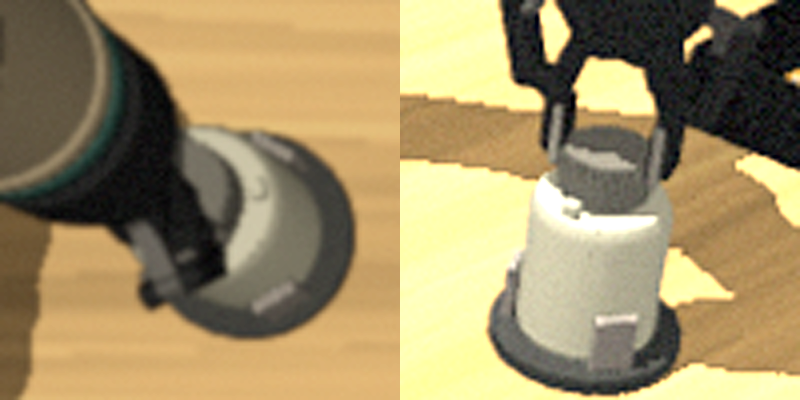

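Request:
send_rows --rows '[{"x":0,"y":0,"z":0,"roll":0,"claw":0.2},{"x":0,"y":0,"z":-0.2,"roll":0,"claw":0.2},{"x":0,"y":0,"z":-0.3,"roll":0,"claw":0.3},{"x":0,"y":0,"z":-0.3,"roll":0,"claw":0.36},{"x":0,"y":0,"z":-0.25,"roll":0,"claw":0.4}]'

```text
clock: 6.38
eef_pos: [589.7, 218.5, 88.5]
tool_rot: [3.141, 0.0, 2.039]
force: [0.0, 0.0, 0.2]
width: 51.3
```

Request:
send_rows --rows '[{"x":0,"y":0,"z":0.05,"roll":0,"claw":0.44},{"x":0,"y":0,"z":0.1,"roll":0,"claw":0.5},{"x":0,"y":0,"z":0.15,"roll":0,"claw":0.5},{"x":0,"y":0,"z":0.15,"roll":0,"claw":0.5}]'

```text
clock: 6.72
eef_pos: [589.4, 218.5, 89.6]
tool_rot: [3.141, 0.0, 2.039]
force: [0.2, 0.3, 2.7]
width: 47.4
```

Request:
send_rows --rows '[{"x":0,"y":0,"z":0,"roll":2,"claw":0.5},{"x":0,"y":0,"z":0,"roll":4,"claw":0.5},{"x":0,"y":0,"z":0,"roll":6,"claw":0.5},{"x":0,"y":0,"z":0,"roll":6,"claw":0.5}]'

```text
clock: 7.05
eef_pos: [589.4, 218.5, 89.6]
tool_rot: [3.141, -0.0, 2.144]
force: [-0.1, 2.2, 2.5]
width: 47.6
```

```bash
cat > st.py <<'E'
from cell import ctrl
import numpy as np
np.set_printoptions(precision=2,suppress=True)
s=ctrl.read_state();print({k:s[k] for k in('clock','eef_pos','force','torque','width')},s['tool_rot'][2]*57.3,s['tau'])
E
python3 st.py
```

```text
{'clock': 7.05, 'eef_pos': array([589.43, 218.46,  89.65]), 'force': array([-0.06,  2.23,  2.46]), 'torque': array([ 0.18, -0.22, -0.  ]), 'width': 47.60422190097156} 122.87272527659303 [  0.16 -55.71   3.66 -13.81   0.2    0.31   0.3 ]
```

Request:
send_rows --rows '[{"x":0,"y":0,"z":0,"roll":2,"claw":0.5},{"x":0,"y":0,"z":0,"roll":4,"claw":0.5},{"x":0,"y":0,"z":0,"roll":6,"claw":0.5},{"x":0,"y":0,"z":0,"roll":8,"claw":0.5}]'

```text
clock: 7.38
eef_pos: [589.4, 218.5, 89.6]
tool_rot: [3.141, 0.0, 2.284]
force: [0.1, 0.8, 2.0]
width: 47.3
```

```bash
python3 st.py
```

```text
{'clock': 7.3833, 'eef_pos': array([589.44, 218.47,  89.64]), 'force': array([0.09, 0.76, 2.04]), 'torque': array([ 0.16, -0.2 , -0.07]), 'width': 47.26322722750481} 130.8569619799849 [ -0.38 -55.69   3.34 -13.83   0.06   0.34  -0.19]
```

Drag −0.07 N m; turned 14°. Continue with care.

Request:
send_rows --rows '[{"x":0,"y":0,"z":0,"roll":2,"claw":0.5},{"x":0,"y":0,"z":0,"roll":4,"claw":0.5},{"x":0,"y":0,"z":0,"roll":6,"claw":0.5},{"x":0,"y":0,"z":0,"roll":8,"claw":0.5},{"x":0,"y":0,"z":0,"roll":10,"claw":0.5}]'

```text
clock: 7.8
eef_pos: [589.4, 218.5, 89.6]
tool_rot: [3.141, 0.0, 2.458]
force: [-0.2, 0.4, 2.8]
width: 47.7
```

```bash
python3 st.py
```

```text
{'clock': 7.8, 'eef_pos': array([589.43, 218.49,  89.64]), 'force': array([-0.18,  0.45,  2.79]), 'torque': array([ 0.13, -0.2 , -0.14]), 'width': 47.7131455020558} 140.86180494487078 [ -0.35 -55.77   2.64 -13.88   0.06   0.34  -0.19]
```

Request:
send_rows --rows '[{"x":0,"y":0,"z":0,"roll":2,"claw":0.5},{"x":0,"y":0,"z":0,"roll":4,"claw":0.5},{"x":0,"y":0,"z":0,"roll":5,"claw":0.5}]'

```text
clock: 8.05
eef_pos: [589.4, 218.5, 89.7]
tool_rot: [3.141, 0.0, 2.545]
force: [0.7, 0.9, 1.8]
width: 47.3
```

Request:
send_rows --rows '[{"x":0,"y":0,"z":0,"roll":2,"claw":0.5},{"x":0,"y":0,"z":0,"roll":4,"claw":0.5}]'

```text
clock: 8.22
eef_pos: [589.3, 218.5, 89.6]
tool_rot: [3.141, 0.0, 2.616]
force: [0.8, 0.4, 2.2]
width: 47.7
```

```bash
python3 st.py
```

```text
{'clock': 8.2167, 'eef_pos': array([589.35, 218.53,  89.64]), 'force': array([0.84, 0.37, 2.18]), 'torque': array([ 0.16, -0.21, -0.1 ]), 'width': 47.65784141817026} 149.8710744698276 [ -0.34 -55.82   2.03 -13.88   0.05   0.37  -0.2 ]
```

Request:
send_rows --rows '[{"x":0,"y":0,"z":0,"roll":2,"claw":0.5},{"x":0,"y":0,"z":0,"roll":4,"claw":0.5},{"x":0,"y":0,"z":0,"roll":4,"claw":0.5}]'

```text
clock: 8.47
eef_pos: [589.3, 218.5, 89.6]
tool_rot: [3.141, 0.0, 2.685]
force: [0.2, 1.4, 2.4]
width: 48.0
```

Request:
send_rows --rows '[{"x":0,"y":0,"z":0,"roll":2,"claw":0.5},{"x":0,"y":0,"z":0,"roll":4,"claw":0.5},{"x":0,"y":0,"z":0,"roll":4,"claw":0.5}]'

```text
clock: 8.72
eef_pos: [589.3, 218.5, 89.7]
tool_rot: [3.141, 0.0, 2.754]
force: [1.1, -0.1, 3.0]
width: 47.4
```

Request:
send_rows --rows '[{"x":0,"y":0,"z":0,"roll":2,"claw":0.5},{"x":0,"y":0,"z":0,"roll":4,"claw":0.5},{"x":0,"y":0,"z":0,"roll":4,"claw":0.5}]'

```text
clock: 8.97
eef_pos: [589.3, 218.6, 89.7]
tool_rot: [3.141, 0.0, 2.823]
force: [1.1, 0.5, 2.8]
width: 47.2
```

```bash
python3 st.py
```

```text
{'clock': 8.9667, 'eef_pos': array([589.32, 218.55,  89.67]), 'force': array([1.12, 0.52, 2.75]), 'torque': array([ 0.24, -0.31, -0.07]), 'width': 47.24243668400405} 161.78295398461842 [  0.27 -55.9    0.94 -13.74   0.21   0.49   0.31]
```

Request:
send_rows --rows '[{"x":0,"y":0,"z":0,"roll":2,"claw":0.5},{"x":0,"y":0,"z":0,"roll":4,"claw":0.5},{"x":0,"y":0,"z":0,"roll":4,"claw":0.5}]'

```text
clock: 9.22
eef_pos: [589.3, 218.5, 89.6]
tool_rot: [3.141, 0.0, 2.893]
force: [1.3, 1.4, 2.5]
width: 47.4
```

Request:
send_rows --rows '[{"x":0,"y":0,"z":0,"roll":2,"claw":0.5},{"x":0,"y":0,"z":0,"roll":4,"claw":0.5},{"x":0,"y":0,"z":0,"roll":4,"claw":0.5}]'

```text
clock: 9.47
eef_pos: [589.4, 218.6, 89.7]
tool_rot: [3.141, 0.0, 2.963]
force: [1.6, 0.9, 1.0]
width: 47.5
```

Request:
send_rows --rows '[{"x":0,"y":0,"z":0,"roll":2,"claw":0.5},{"x":0,"y":0,"z":0,"roll":4,"claw":0.5},{"x":0,"y":0,"z":0,"roll":4,"claw":0.5}]'

```text
clock: 9.72
eef_pos: [589.4, 218.6, 89.7]
tool_rot: [3.141, 0.001, 3.032]
force: [2.3, 1.4, 2.1]
width: 47.6
```

```bash
python3 st.py
```

```text
{'clock': 9.7167, 'eef_pos': array([589.43, 218.61,  89.68]), 'force': array([2.32, 1.4 , 2.13]), 'torque': array([ 0.36, -0.45, -0.06]), 'width': 47.56243223610097} 173.74609803979993 [  0.36 -55.96   0.16 -13.35   0.24   0.76   0.33]
```

Request:
send_rows --rows '[{"x":0,"y":0,"z":0,"roll":2,"claw":0.5},{"x":0,"y":0,"z":0,"roll":4,"claw":0.5},{"x":0,"y":0,"z":0,"roll":4,"claw":0.5}]'

```text
clock: 9.97
eef_pos: [589.5, 218.7, 89.7]
tool_rot: [3.141, 0.001, 3.102]
force: [1.8, 1.5, 1.7]
width: 47.4
```

Request:
send_rows --rows '[{"x":0,"y":0,"z":0,"roll":2,"claw":0.5},{"x":0,"y":0,"z":0,"roll":4,"claw":0.5},{"x":0,"y":0,"z":0,"roll":4,"claw":0.5}]'

```text
clock: 10.22
eef_pos: [589.4, 218.7, 89.7]
tool_rot: [3.141, 0.001, -3.111]
force: [1.1, 1.2, 2.7]
width: 47.3
```

```bash
python3 st.py
```

```text
{'clock': 10.2167, 'eef_pos': array([589.45, 218.66,  89.71]), 'force': array([1.13, 1.21, 2.67]), 'torque': array([ 0.41, -0.51, -0.04]), 'width': 47.3331162477811} -178.28551171034007 [  0.47 -55.85  -0.31 -13.05   0.23   0.94   0.33]
```

Request:
send_rows --rows '[{"x":0,"y":0,"z":0,"roll":2,"claw":0.5},{"x":0,"y":0,"z":0,"roll":4,"claw":0.5},{"x":0,"y":0,"z":0,"roll":4,"claw":0.5}]'

```text
clock: 10.47
eef_pos: [589.4, 218.7, 89.7]
tool_rot: [3.141, 0.001, -3.042]
force: [2.9, 1.4, 2.4]
width: 47.7
```

Request:
send_rows --rows '[{"x":0,"y":0,"z":0,"roll":2,"claw":0.5},{"x":0,"y":0,"z":0,"roll":4,"claw":0.5},{"x":0,"y":0,"z":0,"roll":4,"claw":0.5}]'

```text
clock: 10.72
eef_pos: [589.5, 218.7, 89.8]
tool_rot: [3.141, 0.001, -2.972]
force: [2.5, 1.6, 2.2]
width: 47.7
```

```bash
python3 st.py
```

```text
{'clock': 10.7167, 'eef_pos': array([589.49, 218.75,  89.82]), 'force': array([2.54, 1.6 , 2.2 ]), 'torque': array([ 0.47, -0.58, -0.06]), 'width': 47.650310371227114} -170.2816628668317 [  0.61 -55.46  -0.74 -12.71   0.26   1.06   0.33]
```

Request:
send_rows --rows '[{"x":0,"y":0,"z":0,"roll":2,"claw":0.5},{"x":0,"y":0,"z":0,"roll":4,"claw":0.5},{"x":0,"y":0,"z":0,"roll":4,"claw":0.5}]'

```text
clock: 10.97
eef_pos: [589.5, 218.8, 89.9]
tool_rot: [3.141, 0.001, -2.902]
force: [2.4, 2.6, 2.7]
width: 47.4
```

```bash
python3 st.py
```

```text
{'clock': 10.9667, 'eef_pos': array([589.52, 218.77,  89.9 ]), 'force': array([2.37, 2.64, 2.72]), 'torque': array([ 0.52, -0.53, -0.1 ]), 'width': 47.418831936927276} -166.28484708906623 [  0.68 -54.96  -0.93 -12.46   0.27   1.1    0.33]
```

Request:
send_rows --rows '[{"x":0,"y":0,"z":0,"roll":2,"claw":0.5},{"x":0,"y":0,"z":0,"roll":4,"claw":0.5},{"x":0,"y":0,"z":0,"roll":4,"claw":0.5}]'

```text
clock: 11.22
eef_pos: [589.6, 218.8, 90.1]
tool_rot: [3.141, 0.001, -2.832]
force: [2.0, 1.9, 4.6]
width: 47.8
```

```bash
python3 st.py
```

```text
{'clock': 11.2167, 'eef_pos': array([589.61, 218.85,  90.06]), 'force': array([2.02, 1.91, 4.56]), 'torque': array([ 0.46, -0.54, -0.09]), 'width': 47.809836424012985} -162.2799656082062 [  0.73 -54.13  -1.12 -12.1    0.28   1.11   0.33]
```

Request:
send_rows --rows '[{"x":0,"y":0,"z":0,"roll":0,"claw":0.5},{"x":0,"y":0,"z":0,"roll":0,"claw":0.5},{"x":0,"y":0,"z":0,"roll":0,"claw":0.5}]'

```text
clock: 11.47
eef_pos: [589.6, 218.8, 90.1]
tool_rot: [3.141, 0.001, -2.832]
force: [3.2, 2.3, 5.6]
width: 47.3
```

```bash
python3 st.py
```

```text
{'clock': 11.4667, 'eef_pos': array([589.57, 218.77,  90.06]), 'force': array([3.19, 2.29, 5.61]), 'torque': array([ 0.53, -0.53, -0.07]), 'width': 47.32635433948622} -162.28618381698817 [  0.69 -53.66  -0.96 -11.79   0.22   1.18   0.07]
```

Request:
send_rows --rows '[{"x":0,"y":0,"z":0.05,"roll":0,"claw":0.5},{"x":0,"y":0,"z":0.1,"roll":0,"claw":0.5},{"x":0,"y":0,"z":0.1,"roll":0,"claw":0.5}]'

```text
clock: 11.72
eef_pos: [589.2, 218.5, 90.4]
tool_rot: [3.141, 0.0, -2.831]
force: [2.9, 1.4, 1.2]
width: 47.3
```

```bash
python3 st.py
```

```text
{'clock': 11.7167, 'eef_pos': array([589.15, 218.52,  90.39]), 'force': array([2.94, 1.38, 1.16]), 'torque': array([ 0.62, -0.78, -0.06]), 'width': 47.34614104011794} -162.2205209068705 [  0.76 -56.2   -1.04 -12.18   0.19   1.56   0.08]
```

Request:
send_rows --rows '[{"x":0,"y":0,"z":0,"roll":2,"claw":0.5},{"x":0,"y":0,"z":0,"roll":3,"claw":0.5},{"x":0,"y":0,"z":0,"roll":3,"claw":0.5}]'

```text
clock: 11.97
eef_pos: [589.3, 218.6, 90.7]
tool_rot: [3.141, 0.001, -2.778]
force: [4.0, 3.2, 2.0]
width: 47.6
```

```bash
python3 st.py
```

```text
{'clock': 11.9667, 'eef_pos': array([589.35, 218.59,  90.67]), 'force': array([4.02, 3.23, 1.97]), 'torque': array([ 0.67, -0.75, -0.12]), 'width': 47.57249966853102} -159.18637072072977 [  0.76 -55.25  -1.29 -11.88   0.26   1.55   0.27]
```

Request:
send_rows --rows '[{"x":0,"y":0,"z":0,"roll":2,"claw":0.5},{"x":0,"y":0,"z":0,"roll":3,"claw":0.5},{"x":0,"y":0,"z":0,"roll":3,"claw":0.5}]'

```text
clock: 12.22
eef_pos: [589.6, 218.8, 91.3]
tool_rot: [3.141, 0.001, -2.726]
force: [3.1, 2.0, 5.9]
width: 47.2
```

```bash
python3 -c "
import st
from look import *
look('z5',100,150)"
```

```text
{'clock': 12.2167, 'eef_pos': array([589.61, 218.78,  91.29]), 'force': array([3.14, 1.96, 5.9 ]), 'torque': array([ 0.62, -0.64, -0.08]), 'width': 47.201811508183354} -156.17809905156216 [  0.9  -53.27  -1.28 -11.49   0.23   1.35   0.18]
[589.6 218.8  91.3] 12.2167 [ 3.1  0.  -2.7] [3.1 2.  5.9] 47.201811508183354
top 607
100 130 [553.3 184.6 100. ] [609.  245.6 105. ]
105 28 [565.  186.4 105.1] [600.4 223.6 109.8]
110 13 [564.5 194.2 110. ] [582.3 225.3 114.7]
115 27 [563.7 187.6 115. ] [594.4 241.2 119.6]
120 29 [564.6 186.6 120. ] [597.3 248.8 124.6]
125 65 [564.  183.1 125.1] [601.5 249.1 130. ]
130 282 [565.2 182.  130. ] [602.4 247.5 134.7]
135 15 [569.4 183.8 135.1] [602.7 247.8 139.6]
140 10 [568.4 182.6 140.1] [600.1 241.7 144.8]
145 8 [569.5 186.7 145.4] [592.3 240.2 147.9]
scene 496
100 54 [555.9 184.2 100. ] [621.7 251.  104.6]
105 55 [577.8 183.7 105.1] [612.5 231.7 110. ]
110 26 [575.7 188.  110. ] [612.3 230.7 114.8]
115 38 [572.3 184.4 115.1] [610.9 228.8 119.9]
120 42 [570.3 183.  120.1] [611.9 232.9 125. ]
125 69 [567.4 181.  125.1] [612.  250.8 130. ]
130 108 [568.  182.3 130.1] [610.2 248.6 135. ]
135 34 [574.8 181.6 135.1] [610.1 247.4 140. ]
140 39 [577.9 179.8 140.2] [611.7 248.2 145. ]
145 31 [578.9 181.7 145.3] [610.7 249.9 150. ]
```

View pics/z5.png

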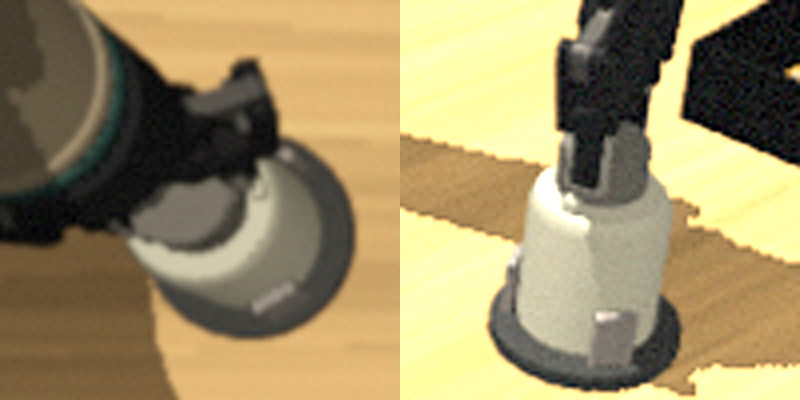

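Request:
send_rows --rows '[{"x":0,"y":0,"z":0.1,"roll":0,"claw":0.5},{"x":0,"y":0,"z":0.2,"roll":0,"claw":0.5},{"x":0,"y":0,"z":0.2,"roll":0,"claw":0.5}]'

```text
clock: 12.57
eef_pos: [589.0, 218.6, 92.6]
tool_rot: [3.141, 0.0, -2.726]
force: [3.3, 2.3, 1.7]
width: 47.4
```

```bash
python3 st.py
```

```text
{'clock': 12.5667, 'eef_pos': array([589.03, 218.63,  92.59]), 'force': array([3.34, 2.26, 1.74]), 'torque': array([ 0.75, -0.75, -0.04]), 'width': 47.35222746526673} -156.1907892219022 [  1.22 -55.2   -1.02 -11.74   0.23   1.73   0.02]
```

Request:
send_rows --rows '[{"x":0,"y":0,"z":0.1,"roll":0,"claw":0.5},{"x":0,"y":0,"z":0.2,"roll":0,"claw":0.5},{"x":0,"y":0,"z":0.2,"roll":0,"claw":0.5}]'

```text
clock: 12.82
eef_pos: [588.3, 218.5, 93.7]
tool_rot: [3.141, -0.002, -2.726]
force: [4.2, 4.3, -2.8]
width: 47.5
```

```bash
python3 st.py
```

```text
{'clock': 12.8167, 'eef_pos': array([588.27, 218.48,  93.72]), 'force': array([ 4.21,  4.29, -2.77]), 'torque': array([ 0.88, -0.8 , -0.01]), 'width': 47.509520536070575} -156.17342815212115 [  1.54 -58.41  -0.96 -12.97   0.3    1.8    0.01]
```

```bash
cat > captop.py <<'E'
from h import *
np.set_printoptions(precision=1,suppress=True)
for c in("top","scene"):
    im,d=ctrl.get_image(c);P=cloud(c,d)
    for nm,f in(("before",np.load(f"/tmp/{c}.npz")["P"]),("now",P)):
        m=(np.hypot(f[...,0]-588,f[...,1]-218)<15)&(f[...,2]>110)&(f[...,2]<150)
        z=f[m][:,2];print(c,nm,m.sum(),np.percentile(z,[10,25,50,75,90]))
        m=(np.hypot(f[...,0]-588,f[...,1]-218)<40)&(f[...,2]>94)&(f[...,2]<104);z=f[m][:,2];print("  shoulder",m.sum(),np.percentile(z,[25,50,75]))
r=ctrl.read_state();print(r["eef_pos"],r["force"])
E
python3 captop.py
```

```text
top before 218 [128.5 129.3 130.1 130.9 131.5]
  shoulder 487 [ 97.8  99.4 100.4]
top now 126 [132.2 133.  133.9 134.7 135.1]
  shoulder 340 [ 97.9  99.3 100.4]
scene before 74 [128.5 128.9 129.5 130.  130.5]
  shoulder 274 [97.3 99.  99.9]
scene now 28 [132.9 133.  133.3 133.9 134.5]
  shoulder 300 [97.5 98.8 99.7]
[588.3 218.5  93.7] [ 3.6  3.5 -2.2]
```

Request:
send_rows --rows '[{"x":0,"y":0,"z":0.1,"roll":0,"claw":0.5},{"x":0,"y":0,"z":0.2,"roll":0,"claw":0.5},{"x":0,"y":0,"z":0.2,"roll":0,"claw":0.5}]'

```text
clock: 13.17
eef_pos: [588.1, 218.5, 95.5]
tool_rot: [3.141, -0.002, -2.725]
force: [3.1, 3.8, -3.3]
width: 47.1
```

```bash
python3 st.py;python3 captop.py
```

```text
{'clock': 13.1667, 'eef_pos': array([588.07, 218.48,  95.5 ]), 'force': array([ 3.07,  3.82, -3.27]), 'torque': array([ 0.89, -0.77, -0.  ]), 'width': 47.05527043506736} -156.16193068964432 [  1.57 -58.92  -0.96 -13.28   0.32   1.8   -0.  ]
top before 218 [128.5 129.3 130.1 130.9 131.5]
  shoulder 487 [ 97.8  99.4 100.4]
top now 127 [134.5 135.1 135.8 136.7 137.3]
  shoulder 357 [ 97.8  99.2 100.2]
scene before 74 [128.5 128.9 129.5 130.  130.5]
  shoulder 274 [97.3 99.  99.9]
scene now 30 [134.4 134.9 135.3 135.8 135.9]
  shoulder 313 [97.8 98.9 99.7]
[588.1 218.5  95.5] [ 3.6  4.2 -3.4]
```

Free: the hand follows fully, pull only 3 N, the shoulder stays put. Lift off.

Request:
send_rows --rows '[{"x":0,"y":0,"z":0.4,"roll":0,"claw":0.5},{"x":0,"y":0,"z":0.9,"roll":0,"claw":0.5},{"x":0,"y":0,"z":1.5,"roll":0,"claw":0.5},{"x":0,"y":0,"z":2.2,"roll":0,"claw":0.5},{"x":0,"y":0,"z":3,"roll":0,"claw":0.5}]'

```text
clock: 13.68
eef_pos: [587.2, 216.5, 125.9]
tool_rot: [-3.141, -0.005, -2.726]
force: [-0.8, -0.2, -1.0]
width: 47.7
```

Request:
send_rows --rows '[{"x":0,"y":0,"z":1.5,"roll":0,"claw":0.5},{"x":0,"y":0,"z":3,"roll":0,"claw":0.5},{"x":0,"y":0,"z":4.5,"roll":0,"claw":0.5},{"x":0,"y":0,"z":6,"roll":0,"claw":0.5},{"x":0,"y":0,"z":6,"roll":0,"claw":0.5}]'

```text
clock: 14.1
eef_pos: [590.2, 218.3, 189.8]
tool_rot: [-3.141, 0.004, -2.726]
force: [-0.0, 1.2, -0.2]
width: 47.2
```

```bash
python3 st.py; python3 - <<'E'
from h import *
np.set_printoptions(precision=1,suppress=True)
p=ctrl.read_state()["eef_pos"];o=[]
for c in("top","scene"):
    im,d=ctrl.get_image(c);K=np.array(cal(c)["intrinsics"]);Ti=np.linalg.inv(cal(c)["T"]);r=Ti@np.append(p,1);u,v=(K@r[:3]/r[2])[:2].astype(int)
    o.append(cv2.convertScaleAbs(cv2.resize(im[max(v-60,0):v+60,max(u-60,0):u+60],(400,400)),alpha=1.6))
    for q in ctrl.place_of(c,"cap_mid")[:1]:print(c,q)
    P=cloud(c,d);m=(np.hypot(P[...,0]-p[0],P[...,1]-p[1])<15)&(P[...,2]<p[2]+55)&(P[...,2]>110);print(np.percentile(P[m][:,2],[5,50,95]))
cv2.imwrite("pics/lift.png",np.hstack(o))
E
```

```text
{'clock': 14.1, 'eef_pos': array([590.21, 218.29, 189.81]), 'force': array([-0.04,  1.22, -0.16]), 'torque': array([ 0.03, -0.1 ,  0.01]), 'width': 47.23505408423107} -156.21728209891805 [  0.24 -53.86  -2.21 -17.5   -0.04   0.51   0.05]
[117.9 229.8 231.5]
scene {'uv': [354.7, 110.0], 'confidence': 0.59}
[111.9 121.6 227.1]
```

View pics/lift.png

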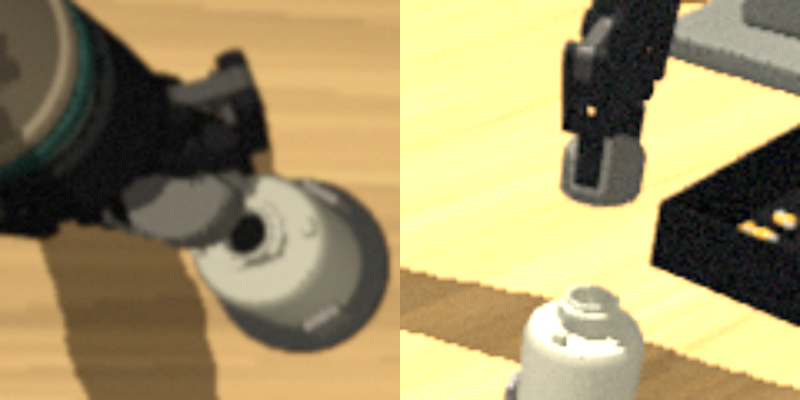

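Request:
send_rows --rows '[{"x":-0.2,"y":-2,"z":0,"roll":-2,"claw":0.5},{"x":-0.6,"y":-5,"z":0,"roll":-5,"claw":0.5},{"x":-1,"y":-8.5,"z":0,"roll":-8,"claw":0.5},{"x":-1.4,"y":-12,"z":0,"roll":-11,"claw":0.5},{"x":-1.9,"y":-15.5,"z":0,"roll":-15,"claw":0.5}]'

```text
clock: 14.72
eef_pos: [568.8, 61.7, 185.3]
tool_rot: [-3.141, -0.003, -2.99]
force: [0.1, -0.3, -1.5]
width: 47.6
```

Request:
send_rows --rows '[{"x":-0.4,"y":-3.5,"z":0,"roll":-3,"claw":0.5},{"x":-0.8,"y":-7,"z":0,"roll":-7,"claw":0.5},{"x":-1.2,"y":-10.5,"z":0,"roll":-10,"claw":0.5},{"x":-1.6,"y":-14,"z":0,"roll":-13,"claw":0.5},{"x":-2,"y":-17.5,"z":0,"roll":-16,"claw":0.5}]'

```text
clock: 15.13
eef_pos: [548.6, -113.2, 185.5]
tool_rot: [-3.142, -0.003, 3.014]
force: [0.8, 0.1, -0.5]
width: 47.3
```

Request:
send_rows --rows '[{"x":-0.4,"y":-3,"z":0,"roll":-3,"claw":0.5},{"x":-0.8,"y":-5.5,"z":0,"roll":-6,"claw":0.5},{"x":-0.9,"y":-7,"z":0,"roll":-7,"claw":0.5},{"x":-0.9,"y":-7,"z":0,"roll":-7,"claw":0.5},{"x":-0.9,"y":-7,"z":0,"roll":-7,"claw":0.5}]'

```text
clock: 15.55
eef_pos: [540.8, -181.1, 185.9]
tool_rot: [3.141, -0.002, 2.894]
force: [-0.2, 1.1, -1.5]
width: 47.6
```

Request:
send_rows --rows '[{"x":0,"y":0,"z":-2.5,"roll":0,"claw":0.5},{"x":0,"y":0,"z":-5.5,"roll":0,"claw":0.5},{"x":0,"y":0,"z":-8.5,"roll":0,"claw":0.5},{"x":0,"y":0,"z":-11,"roll":0,"claw":0.5},{"x":0,"y":0,"z":-13,"roll":0,"claw":0.5}]'

```text
clock: 15.97
eef_pos: [540.7, -177.9, 54.4]
tool_rot: [3.139, -0.003, 2.899]
force: [0.3, 0.4, -1.2]
width: 47.3
```

Request:
send_rows --rows '[{"x":0,"y":0,"z":0,"roll":0,"claw":0.5},{"x":0,"y":0,"z":0,"roll":0,"claw":0.5},{"x":0,"y":0,"z":0,"roll":0,"claw":0.5}]'

```text
clock: 16.22
eef_pos: [542.3, -180.3, 57.6]
tool_rot: [3.141, 0.001, 2.896]
force: [0.5, 0.6, -1.5]
width: 47.5
```

```bash
python3 st.py; python3 - <<'E'
from h import *
np.set_printoptions(precision=1,suppress=True)
p=ctrl.read_state()["eef_pos"];o=[]
for c in("top","scene"):
    im,d=ctrl.get_image(c);K=np.array(cal(c)["intrinsics"]);Ti=np.linalg.inv(cal(c)["T"]);r=Ti@np.append(p,1);u,v=(K@r[:3]/r[2])[:2].astype(int)
    o.append(cv2.convertScaleAbs(cv2.resize(im[max(v-60,0):v+60,max(u-60,0):u+60],(400,400)),alpha=1.6))
    P=cloud(c,d);m=(np.hypot(P[...,0]-p[0],P[...,1]-p[1])<25)&(P[...,2]<p[2]+48)&(P[...,2]>20);print(np.percentile(P[m][:,2],[5,50,75,95]),P[m].min(0))
cv2.imwrite("pics/tray.png",np.hstack(o))
E
```

```text
{'clock': 16.2167, 'eef_pos': array([ 542.33, -180.3 ,   57.59]), 'force': array([ 0.45,  0.57, -1.45]), 'torque': array([-0.03, -0.03, -0.03]), 'width': 47.45701838982677} 165.96836596540584 [ -0.15 -53.02   0.08 -11.73  -0.01   0.06  -0.  ]
[ 79.7  97.8  98.8 100.2] [ 518.  -188.4   73. ]
[73.7 96.7 97.8 98.9] [ 518.5 -205.    69.4]
```

View pics/tray.png

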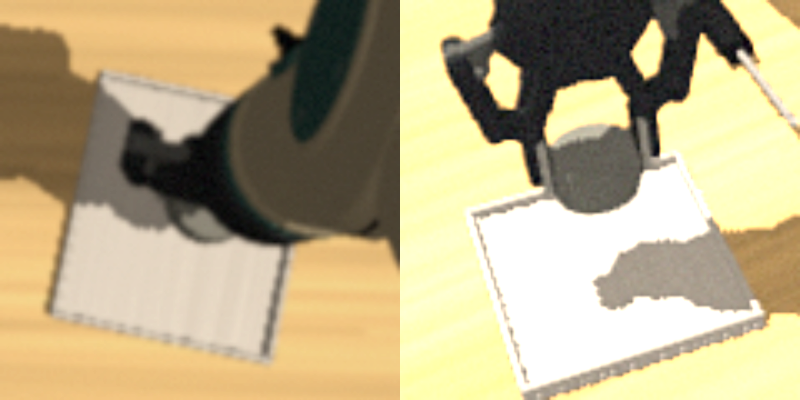

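Request:
send_rows --rows '[{"x":0,"y":0,"z":-1.5,"roll":0,"claw":0.5},{"x":0,"y":0,"z":-3,"roll":0,"claw":0.5},{"x":0,"y":0,"z":-4.5,"roll":0,"claw":0.5},{"x":0,"y":0,"z":-5.3,"roll":0,"claw":0.5},{"x":0,"y":0,"z":-5.6,"roll":0,"claw":0.5}]'

```text
clock: 16.73
eef_pos: [541.1, -181.5, 0.4]
tool_rot: [3.141, -0.0, 2.894]
force: [-0.7, -0.7, -0.7]
width: 47.3
```

Request:
send_rows --rows '[{"x":0,"y":0,"z":0,"roll":0,"claw":0.5},{"x":0,"y":0,"z":-0.1,"roll":0,"claw":0.5},{"x":0,"y":0,"z":-0.2,"roll":0,"claw":0.5},{"x":0,"y":0,"z":-0.3,"roll":0,"claw":0.5}]'

```text
clock: 17.07
eef_pos: [541.7, -181.9, -1.7]
tool_rot: [-3.142, 0.001, 2.894]
force: [-0.0, 0.6, -1.8]
width: 47.6
```

Request:
send_rows --rows '[{"x":0,"y":0,"z":-0.1,"roll":0,"claw":0.5},{"x":0,"y":0,"z":-0.2,"roll":0,"claw":0.5},{"x":0,"y":0,"z":-0.3,"roll":0,"claw":0.5},{"x":0,"y":0,"z":-0.4,"roll":0,"claw":0.5},{"x":0,"y":0,"z":-0.4,"roll":0,"claw":0.5}]'

```text
clock: 17.48
eef_pos: [541.0, -181.5, -6.6]
tool_rot: [3.142, -0.0, 2.894]
force: [0.0, -0.3, -0.6]
width: 47.7
```

Request:
send_rows --rows '[{"x":0,"y":0,"z":-0.1,"roll":0,"claw":0.5},{"x":0,"y":0,"z":-0.2,"roll":0,"claw":0.5},{"x":0,"y":0,"z":-0.2,"roll":0,"claw":0.5},{"x":0,"y":0,"z":-0.2,"roll":0,"claw":0.5}]'

```text
clock: 17.82
eef_pos: [541.1, -181.6, -8.4]
tool_rot: [3.142, 0.0, 2.894]
force: [-0.0, 0.2, -0.1]
width: 47.1
```

Request:
send_rows --rows '[{"x":0,"y":0,"z":-0.1,"roll":0,"claw":0.5},{"x":0,"y":0,"z":-0.1,"roll":0,"claw":0.5},{"x":0,"y":0,"z":-0.1,"roll":0,"claw":0.5}]'

```text
clock: 18.07
eef_pos: [541.2, -181.7, -8.5]
tool_rot: [-3.142, 0.0, 2.894]
force: [-1.5, 0.6, 7.6]
width: 47.6
```

Request:
send_rows --rows '[{"x":0,"y":0,"z":0,"roll":0,"claw":0.35},{"x":0,"y":0,"z":0,"roll":0,"claw":0.2},{"x":0,"y":0,"z":0,"roll":0,"claw":0},{"x":0,"y":0,"z":0,"roll":0,"claw":0},{"x":0,"y":0,"z":0,"roll":0,"claw":0}]'

```text
clock: 18.48
eef_pos: [541.1, -181.6, -9.5]
tool_rot: [3.142, -0.0, 2.894]
force: [-0.9, 0.7, 0.8]
width: 85.5
```

Request:
send_rows --rows '[{"x":0,"y":0,"z":0.5,"roll":0,"claw":0},{"x":0,"y":0,"z":2,"roll":0,"claw":0},{"x":0,"y":0,"z":4,"roll":0,"claw":0},{"x":0,"y":0,"z":7,"roll":0,"claw":0},{"x":0,"y":0,"z":10,"roll":0,"claw":0}]'

```text
clock: 18.9
eef_pos: [540.3, -181.4, 91.4]
tool_rot: [3.142, -0.002, 2.894]
force: [1.2, -0.7, 0.0]
width: 85.5
```

Request:
send_rows --rows '[{"x":-1,"y":0,"z":3,"roll":0,"claw":0},{"x":-3,"y":-3,"z":6,"roll":0,"claw":0},{"x":-5,"y":-6,"z":8,"roll":0,"claw":0},{"x":-5,"y":-9,"z":8,"roll":0,"claw":0},{"x":-5,"y":-12,"z":8,"roll":0,"claw":0}]'

```text
clock: 19.32
eef_pos: [490.4, -304.3, 173.5]
tool_rot: [-3.14, 0.003, 2.893]
force: [0.8, -0.4, 0.6]
width: 85.7
```

```bash
python3 st.py; python3 - <<'E'
from h import *
np.set_printoptions(precision=1,suppress=True)
o=[]
for c in("top","scene"):
    im,d=ctrl.get_image(c);o.append(cv2.convertScaleAbs(cv2.resize(im,(400,300)),alpha=1.3))
    P=cloud(c,d);m=(np.hypot(P[...,0]-541,P[...,1]+181)<20)&(P[...,2]<60);print(m.sum(),np.percentile(P[m][:,2],[5,25,50,75,95]) if m.any() else 0)
    for q,z in(("cap_mid",18),("padlock_mid",20),("oiler_mid",50),("screwdriver",0)):
        for r in ctrl.place_of(c,q)[:1]:print(c,q,r["confidence"],onplane(c,r["uv"],z))
cv2.imwrite("pics/end.png",np.hstack(o))
E
```

```text
{'clock': 19.3167, 'eef_pos': array([ 490.43, -304.26,  173.48]), 'force': array([ 0.82, -0.37,  0.61]), 'torque': array([ 0.03, -0.05, -0.06]), 'width': 85.72880833977304} 165.77854771615625 [ -2.23 -53.94   0.11 -14.91   0.02   0.01  -0.49]
301 [29.9 31.2 32.1 33.  34.1]
top cap_mid 0.6 [ 543.2 -180.3   18. ]
top padlock_mid 0.81 [590.9  -3.4  20. ]
top oiler_mid 0.91 [674.9 -33.4  50. ]
top screwdriver 0.69 [403.9 -12.6   0. ]
229 [29.3 30.5 31.3 32.  33.1]
scene cap_mid 0.93 [ 544.5 -178.1   18. ]
scene padlock_mid 0.74 [598.8  -0.   20. ]
scene oiler_mid 0.92 [672.5 -26.2  50. ]
scene screwdriver 0.56 [405.8 -13.7   0. ]
```

View pics/end.png

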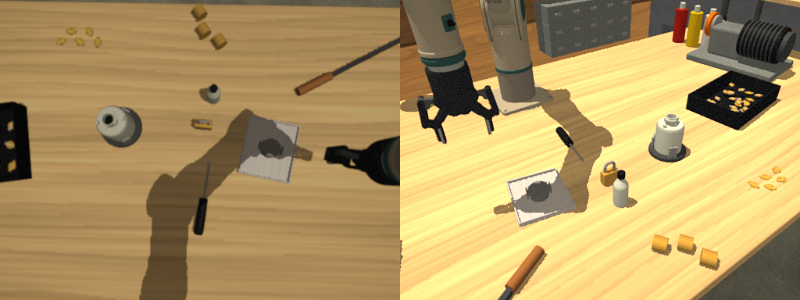

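The cap stands level in the tray with its top at about 32 mm, and the jar is open. The bystanders are in place and the arm is clear. Handing in.

Request:
send_rows --rows '[{"x":0,"y":0,"z":0,"roll":0,"claw":0},{"x":0,"y":0,"z":0,"roll":0,"claw":0},{"x":0,"y":0,"z":0,"roll":0,"claw":0}]'

```text
clock: 20.07
eef_pos: [491.2, -301.4, 170.6]
tool_rot: [3.142, -0.0, 2.895]
force: [-0.4, -0.5, -0.3]
width: 85.4
```

```bash
python3 -c "
from cell import ctrl
print(ctrl.finish_job())"
```

```text
the job is handed in; nothing more can be done
None
```

The jar is open and the cap stands right way up in the tray; I handed the job in at about 20 s of the 64 allowed. I squeezed both tabs and turned the cap 87° anticlockwise, with no more than about 0.15 N m of drag read. When the gasket pushed the hand up I stopped turning and lifted the cap off, pulling no more than about 3 N. I then set it down with about 8 N.

**Last checks:**
- **Cap:** its top is level at about 32 mm, as expected for a cap standing on the tray floor, and it sits within about 4 mm of the tray's centre.
- **Jar:** the shoulder height stayed the same while I lifted, so the jar was not hauled up. I did not measure jar slip directly; the turning torque stayed well under the 0.35 N m at which it creeps.
- **Bystanders:** the padlock, oil bottle and screwdriver look untouched, and their positions match the first pictures within the networks' scatter of up to 10 mm or so.
- **Robot:** the arm is clear of everything, with the gripper open.

**Disagreements:**
- **Fingertip height:** in both cameras the fingertips sat about 30 mm higher than the reported TCP and tip distance imply. I worked to the camera heights, which is why the reported TCP was −8.5 mm when I set the cap down.
- **Finger opening:** it read about 47 mm on the squeezed tabs, not the 50 mm expected.

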